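Stamp all four sides of a die-cast housing

ROBOT

A 6-joint arm with a two-finger parallel gripper is mounted at the origin on the work surface. World frame = base frame: x ahead of the robot, y to its left, z up, the work surface at z = 0. Lengths are in mm, angles in degrees, forces in N, time in s.
With the tool pointing down it reaches from about 350 to 975 mm from the base axis. Payload 7.1 kg.
Tool frame: the origin (TCP) lies on the front face of the gripper's body, between the roots of the fingers; the fingertips stand 80 mm ahead of it and the grasp point (between the pads) lies 61 mm ahead of it; z points along the fingers, y is the line along which they close (so a half turn about z gives the same grasp; the last joint's range is limited). The gripper opens to 88 mm and grips with 3 to 60 N. Pads are 20 mm wide; open, the fingers measure 115 mm over their backs; the gripper's body (75 mm by 178 mm) begins 61 mm behind the grasp point.
Start: joints at [-75.745, 24.242, 93.386, -0, 62.372, -1.089], TCP at [165.4, -602.701, 302.675] pointing down, gripper open.
Joint ranges: [-172.04, 172.04], [-51.8, 120.97], [4.93, 147.93], [-75.15, 255.16], [6.16, 154.13], [-145.62, 145.62]. Speed limits (degrees/s): [136.94, 136.94, 172.46, 180, 180, 180].

INTERFACE

Orientations are given as a 3x3 rotation matrix whose columns are the frame's x, y, z axes.
In Python, from workcell import r gives the robot as it stands.
- The arm moves only by the tool step_arm, never from a script. Its arguments are lists of equal length, an entry for each row: "gripper": the opening, from 0 (shut) to 1 (fully open); "translation": the shift along the tool's x, y, z in m, a list of three; "turn": the turn, a rotation vector about the tool's x, y, z in degrees, a list of three. In form: {"gripper": [gripper, ...], "translation": [[dx, dy, dz], ...], "turn": [[rx, ry, rz], ...]}. A call has 1 to 20 rows; each row shifts and turns the commanded pose from where the row before left it, along the tool's axes as they then stand; what a row does not reach is not made up. A row lasts 1/8 s, in which the tool goes at most 62.5 mm and 10.7 degrees, less where a joint would pass 70% of its speed; a pose out of reach is approached as far as the arm can. A call is refused whole if a number of a shift passes 0.0625 or a number of a turn 10.7, either way. A call with a gripper value outside its range is refused whole. The fingers move at their own pace and stop on an object; "grip_force" is the grip in N (left out, the last holds). Time passes only in rows, so rows that do not move let the fingers close. It gives the time, the measured TCP pose, the force, the opening and the grip force at its end, in the units of the state.
- r.state(): the state, without advancing time (a new reading comes with each control period).
- r.capture(name): name is "side" or "top" or "wrist"; returns a dict with "frame" (480x640x3 uint8, blue, green, red), "range_z" (480x640 float32, mm along the optical axis (not along the pixel's ray), 0 where there is no reading), "fx", "fy", "cx", "cy" (pixels), "R" (3x3) and "t" (3): a world point X has camera coordinates R X + t. Camera axes: x right, y down, z forward; pixel columns grow to the right and rows downward; lengths in mm; the calibration is good to about 2 mm. A picture is of the moment at which its call begins.
- r.close_job(): hands the job in; it is judged then, once.
The state is a dict: "time_s": time; "q": joint angles; "qvel": joint speeds; "effort": joint torques, N m; "tcp_pos": TCP position; "eef_rot": TCP orientation; "ft_force": force on the tool from outside, world axes, zero at the start; "moment": the same for the moment, N m; "width": finger opening in mm; "gripper_force": force on a finger pad.
Only numpy, scipy, OpenCV 4.12 (cv2) and the standard library are available. Lean on these libraries where they do the work, as an engineer would, in place of code of your own. Each camera call takes 0.05 s, during which the arm holds its last target. There are 200 camera calls.

TASK

Hold the die-cast housing upright and stamp the middle of each of its four upright sides by pressing it gently and squarely, with about 6 N for about half a second, against the rubber pad of the marking stand: first the short side next to the pin header, then the long side next to the header, then the other short side, then the other long side. Then set the housing down gently, upright and flat on the floor of the blue tray, let go of it, and leave the other things on the bench alone.

Things in the scene. Friction and masses are not known exactly. Their poses are not given: they have to be found in the camera images.
- housing: loose die-cast aluminium housing, 0.3 to 0.45 kg: block 84 (x) x 60 (y) x 40 (z) mm with a round neck, 30 mm across, on the middle of its lid from z = 40 to 74 mm, to hold it by. A pin header (black strip with brass pins, 14 x 12 mm, top at z = 52 mm) stands in the +x, +y corner of the lid. Origin: centre of the underside; z up
- side_short_pins (a point): centre of the housing's short side next to the pin header (its +x side), 20 mm above its underside; has the housing's axes
- side_long_pins (a point): centre of the housing's long side next to the pin header (its +y side), 20 mm above its underside; has the housing's axes
- side_short_far (a point): centre of the housing's short side away from the header (its -x side), 20 mm above its underside; has the housing's axes
- side_long_far (a point): centre of the housing's long side away from the header (its -y side), 20 mm above its underside; has the housing's axes
- stand: grey marking stand fixed to the bench: foot 120 x 100 x 16 mm (x = -30 to 90 mm), column 50 x 60 mm, 130 mm high, its front face at x = 5 mm. A level steel head, 32 mm across, comes out of the column along -x, axis at y = 0, z = 100 mm, and carries the sprung pad. Origin: at bench level on the axis's line, 5 mm in front of the column; z up
- tray: blue plastic tray fixed to the bench, outside 190 (x) x 160 (y) x 26 (z) mm, walls and floor 5 mm thick, empty. Origin: centre of its underside; z up.
- lids: bystander: flat aluminium slab of lids, 84 x 60 x 12 mm; origin at the centre of its underside
- driver: bystander: screwdriver with a black handle lying on the bench along its own x, about 200 mm long
- screw_cup: bystander: grey cup, 70 mm across and 50 mm high; origin at the centre of its underside
- stand_axis (a point): point of the stand on the head's axis, 100 mm above the stand's origin; stand's axes. The round rubber pad, 26 mm across, faces -x; its face rests 85 to 115 mm along -x from here: how far the head is pulled out differs every time and is not reported, find it by touch or sight. The pad yields from 2.7 N and reaches its stop after 12 mm at 8 N; then it is rigid

How it is judged (in metres and radians):
On the way, in this order (a step that is already met when the one before it is completed fails the run):
1. the short side next to the header is pressed squarely on the pad (over 3.5 N for 0.3 s, centre within 10 mm, within 0.15 rad) (contact force between housing and stand above 3.5 N and x of side_short_pins in the frame of stand between -0.122 and -0.065 m and y of side_short_pins in the frame of stand between -0.01 and 0.01 m and z of side_short_pins in the frame of stand between 0.09 and 0.11 m and angle between the x axis of housing and the x axis of stand, either way round below 0.15 rad and angle between housing's own z axis and vertical below 0.15 rad), for 0.3 s.
2. then the long side next to the header, in the same way (contact force between housing and stand above 3.5 N and x of side_long_pins in the frame of stand between -0.122 and -0.065 m and y of side_long_pins in the frame of stand between -0.01 and 0.01 m and z of side_long_pins in the frame of stand between 0.09 and 0.11 m and angle between the y axis of housing and the x axis of stand, either way round below 0.15 rad and angle between housing's own z axis and vertical below 0.15 rad), for 0.3 s.
3. then the other short side, in the same way (contact force between housing and stand above 3.5 N and x of side_short_far in the frame of stand between -0.122 and -0.065 m and y of side_short_far in the frame of stand between -0.01 and 0.01 m and z of side_short_far in the frame of stand between 0.09 and 0.11 m and angle between the x axis of housing and the x axis of stand, either way round below 0.15 rad and angle between housing's own z axis and vertical below 0.15 rad), for 0.3 s.
4. then the other long side, in the same way (contact force between housing and stand above 3.5 N and x of side_long_far in the frame of stand between -0.122 and -0.065 m and y of side_long_far in the frame of stand between -0.01 and 0.01 m and z of side_long_far in the frame of stand between 0.09 and 0.11 m and angle between the y axis of housing and the x axis of stand, either way round below 0.15 rad and angle between housing's own z axis and vertical below 0.15 rad), for 0.3 s.
At the end, for the whole second after the job is handed in: the housing stands upright (within 0.06 rad) and flat on the tray's floor (its underside within 4 mm of it), inside the walls, at rest (x of housing in the frame of tray between -0.09 and 0.09 m and y of housing in the frame of tray between -0.075 and 0.075 m and z of housing in the frame of tray between 0.002 and 0.009 m and angle between housing's own z axis and vertical below 0.06 rad and linear speed of housing below 0.02 m/s); the robot touches nothing.
It fails at once if the housing is rammed against the marking stand with more than 40 N (contact force between housing and stand above 40 N).
It fails at once if the housing is dropped (moves faster than 0.4 m/s while no finger touches it) (linear speed of housing above 0.4 m/s and contact force between the fingers and housing below 0.2 N).
It fails at once if the slab of lids is moved more than 20 mm (distance of lids from where it was at the start of the episode above 0.02 m).
It fails at once if the screwdriver is moved more than 20 mm (distance of driver from where it was at the start of the episode above 0.02 m).
It fails at once if the cup is moved more than 20 mm (distance of screw_cup from where it was at the start of the episode above 0.02 m).
It also fails if it takes over 72 s, if anything falls off the work surface, if the arm or the gripper's body presses on something with over 40 N, if the wrist force passes 120 N, or if a joint passes its speed limit or range.

## Working session

There is one attempt and no reset: what is moved stays moved. The work goes in short steps, Python scripts to look and compute and a tool call to move; the robot and the scene stay as the last step left them, time stands still between calls to the robot, and variables do not carry over. Pictures are saved under pics/ and viewed, at most 10 in all, crops included, and the job is handed in when it is done.

Besides the shell and the picture viewer there is one more tool, called after "Emit:" as name(argument=value, ...), one argument or row to a line, values as JSON. step_arm: Moves the arm, as the interface text tells. Its arguments: {"type":"object","properties":{"gripper":{"type":"array"},"translation":{"type":"array"},"turn":{"type":"array"},"grip_force":{"type":"number"}},"required":["gripper","translation","turn"]}

```bash
mkdir -p pics; ls; cat > h.py <<'E'
import numpy as np, cv2
from workcell import r
def cap(n,f):
    c=r.capture(n); cv2.imwrite(f'pics/{f}.png',c['frame']); np.savez(f'pics/{f}.npz',**c); return c
def pts(c):
    v,u=np.mgrid[0:480,0:640]; z=c['range_z']
    P=np.stack([(u-c['cx'])/c['fx']*z,(v-c['cy'])/c['fy']*z,z],-1)
    return (P-np.array(c['t']))@np.array(c['R'])  # R^T (P-t)
E
python3 - <<'E'
from h import *
s=r.state();print(s)
for n in('top','side'):
    c=cap(n,n+'0');print(n,c['fx'],c['R'],c['t'])
E
```

```text
pics
{'time_s': 0.0, 'q': array([-7.57434651e+01,  2.42842160e+01,  9.34323371e+01,  2.30565619e-04,
        6.23715532e+01, -1.08775273e+00]), 'qvel': array([-0.05345865, -0.06328523,  0.00067892,  0.05708459,  0.07723184,
       -0.10080214]), 'effort': array([ 2.07743124e-04, -5.44622684e+01, -2.73663300e+01,  6.42692554e-02,
        2.26763694e-02, -1.10664089e-04]), 'tcp_pos': array([ 165.31286451, -602.28443877,  301.89774392]), 'eef_rot': array([[ 9.64353666e-01,  2.64616449e-01, -3.75235310e-04],
       [ 2.64616713e-01, -9.64352514e-01,  1.49126400e-03],
       [ 3.27538703e-05, -1.53739944e-03, -9.99998818e-01]]), 'ft_force': array([-0.02445516,  0.26921849,  0.32933449]), 'moment': array([-0.01021382, -0.03759484, -0.02373549]), 'gripper_force': 0.0, 'width': 87.34094447852462}
top 535.1357933919592 [[ 0.02426536 -0.99970381 -0.00186791]
 [-0.99690033 -0.02405735 -0.07490643]
 [ 0.0748393   0.00367975 -0.99718882]] [-105.93430491  565.13672796 1347.68030811]
side 527.0363090261114 [[-0.83647008 -0.54793674  0.00911773]
 [-0.40776288  0.61119531 -0.67835811]
 [ 0.36612462 -0.57114413 -0.73467486]] [ 455.96743133  329.13456875 1143.91073485]
```

View pics/top0.png

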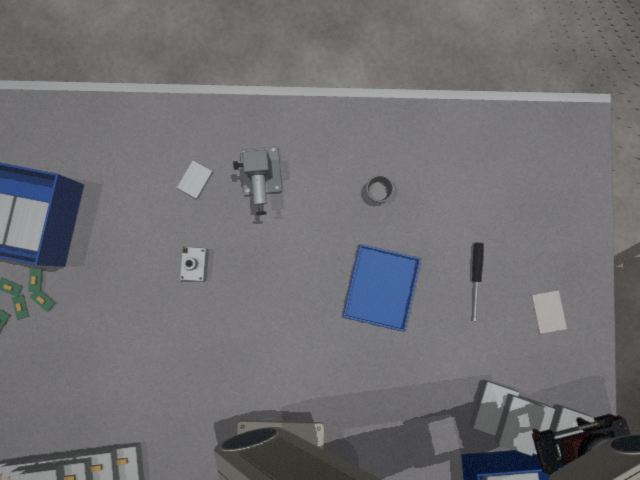

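View pics/side0.png

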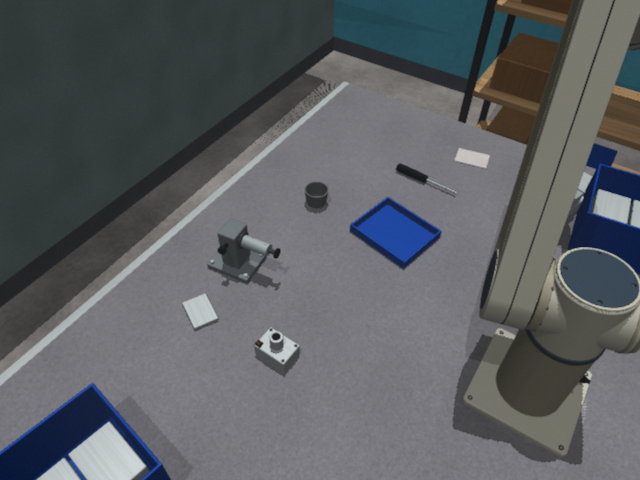

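The top view shows the housing at (193,264) with its header at its upper left (184,250). The stand is at (258,170) with its head pointing down the image toward the robot, the tray is at (382,288), the cup at (379,190), the driver at (476,280) and the lids at (195,179).

```bash
python3 - <<'E'
from h import *
c=dict(np.load('pics/top0.npz'));P=pts(c)
a=cv2.resize(c['frame'][235:295,160:225],None,fx=6,fy=6,interpolation=cv2.INTER_CUBIC)
b=cv2.resize(c['frame'][140:230,225:290],None,fx=6,fy=6,interpolation=cv2.INTER_CUBIC)
o=np.zeros((540,790,3),np.uint8);o[:360,:390]=a;o[:540,400:]=b;cv2.imwrite('pics/crop.png',o)
def rect(m,name):
    q=P[m][:,:2].astype(np.float32); print(name,len(q),cv2.minAreaRect(q),np.median(P[m][:,2]))
V,U=np.mgrid[0:480,0:640]
def box(u0,u1,v0,v1):return (U>=u0)&(U<u1)&(V>=v0)&(V<v1)&(c['range_z']>0)
Z=P[...,2]
h=box(170,220,235,295)
rect(h&(Z>30)&(Z<48),'lid');rect(h&(Z>62),'neck'); rect(h&(Z>46)&(Z<58),'header?')
s=box(225,290,140,230)
rect(s&(Z>120),'coltop');rect(s&(Z>8)&(Z<24),'foot');rect(s&(Z>80)&(Z<122),'head')
hd=s&(Z>85)&(Z<122)
for v in range(165,226,3):
    m=hd[v]
    if m.any(): print(v,np.where(m)[0][[0,-1]],P[v][m].mean(0).round(1),P[v][m][:,2].max().round(1))
t=box(330,430,235,340); rect(t&(Z>15),'tray'); rect(t&(Z>-2)&(Z<12)&(c['frame'][...,0]>120),'floor')
E
```

```text
lid 656 ((500.535888671875, 230.56166076660156), (61.34989929199219, 83.8682632446289), 88.48047637939453) 39.73696929259381
neck 123 ((500.740966796875, 229.13848876953125), (29.57628059387207, 26.99720573425293), 1.8669724464416504) 73.47617914802595
header? 32 ((518.6122436523438, 225.74935913085938), (67.08293914794922, 33.84967803955078), 29.719728469848633) 49.55046876183904
coltop 546 ((729.8551025390625, 68.2672348022461), (86.64800262451172, 60.405086517333984), 7.101495265960693) 129.70011477103577
foot 798 ((715.007568359375, 86.998779296875), (145.70738220214844, 217.50245666503906), 87.29488372802734) 15.848887396543779
head 634 ((692.3201293945312, 74.30097961425781), (144.81597900390625, 86.73474884033203), 9.03984546661377) 110.95970458845972
165 [233 269] [740.2 108.1 105.6] 112.4
168 [234 269] [733.2 105.5 104.1] 111.0
171 [258 269] [725.   50.6 114.3] 119.9
174 [246 266] [718.   68.1 110.6] 120.6
177 [251 264] [711.   65.2 109.2] 116.4
180 [252 264] [703.3  63.5 111.4] 116.1
183 [252 264] [695.6  63.  113.5] 117.3
186 [252 265] [688.7  61.8 111.5] 121.2
189 [253 265] [681.1  60.1 113.4] 118.5
192 [253 265] [674.1  60.  112.2] 118.0
195 [253 266] [667.   58.7 110.8] 118.1
198 [254 266] [659.4  57.  113.1] 118.9
201 [254 266] [652.3  56.9 112.5] 118.5
204 [254 264] [646.5  60.3 101.7] 110.6
207 [259 263] [638.7  54.7 106.4] 110.9
210 [259 263] [631.6  54.7 104.8] 106.4
213 [256 266] [623.7  53.9 109.4] 113.6
tray 633 ((452.8457336425781, -249.32327270507812), (161.07115173339844, 190.16490173339844), 78.0458755493164) 25.608630521161412
floor 7884 ((453.54022216796875, -246.0603790283203), (267.84967041015625, 257.5142517089844), 1.340856909751892) 2.907218091722064
```

View pics/crop.png

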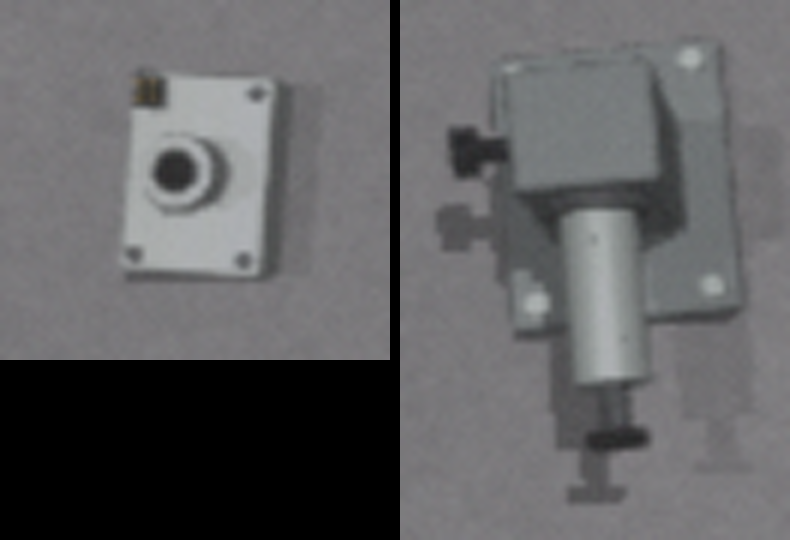

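```bash
cat >> h.py <<'E'
from scipy.spatial.transform import Rotation as Ro
def plan(pos,yaw,n,rel=None,s=None):
    """rows from the present pose to pos (mm) with tool x at yaw (deg), tool down; turn given the way yaw-now has"""
    s=s or r.state(); p=np.array(s['tcp_pos'],float); R=np.array(s['eef_rot'])
    y0=np.degrees(np.arctan2(R[1,0],R[0,0])); d=yaw-y0
    if rel is None: d=(d+180)%360-180
    else: d=rel*((rel*d)%360)
    T,A=[],[]; p0=p.copy(); R0=R.copy(); st=np.array(pos)-p0
    Re=Ro.from_euler('z',yaw,degrees=True).as_matrix()@np.diag([1,-1,-1])
    for i in range(n):
        f=(i+1)/n
        t=np.round(R.T@(p0+st*f-p)/1000,4); T.append((t+0.).tolist()); p=p+R@t*1000
        if i<n-1: a=np.array([0,0,np.round(-d/n,2)])
        else: a=np.round(np.degrees(Ro.from_matrix(R.T@Re).as_rotvec()),2)
        A.append((a+0.).tolist()); R=R@Ro.from_rotvec(a,degrees=True).as_matrix()
    print('dist/row',np.linalg.norm(st)/n,'turn/row',d/n);print(T);print(A)
    return dict(tcp_pos=p,eef_rot=R)
E
python3 - <<'E'
from h import *
from scipy.optimize import least_squares as LS
for n,g in (('top',None),('side',None)):
    c=dict(np.load(f'pics/{n}0.npz'));P=pts(c).reshape(-1,3);ok=c['range_z'].ravel()>0
    hd=P[ok&(P[:,0]>640)&(P[:,0]<700)&(abs(P[:,1]-60)<25)&(P[:,2]>95)&(P[:,2]<122)]
    f=lambda q:np.hypot((hd[:,1]-q[0]-(hd[:,0]-620)*q[1]),hd[:,2]-q[2])-16
    q=LS(f,[55,.12,100],loss='soft_l1').x;print(n,len(hd),'axis y@620',q[0],'yaw',np.degrees(np.arctan(q[1])),'z',q[2])
    ct=P[ok&(abs(P[:,2]-130)<3)&(P[:,0]>690)&(P[:,0]<800)&(abs(P[:,1]-70)<60)][:,:2].astype(np.float32);print(' col',len(ct),cv2.minAreaRect(ct))
    pd=P[ok&(P[:,0]>590)&(P[:,0]<634)&(abs(P[:,1]-55)<25)&(P[:,2]>80)&(P[:,2]<118)];print(' pad',len(pd),np.percentile(pd,[2,50,98],axis=0).round(1).tolist())
    L=P[ok&(abs(P[:,2]-40)<3)&(abs(P[:,0]-500)<60)&(abs(P[:,1]-230)<50)][:,:2].astype(np.float32);print(' lid',len(L),cv2.minAreaRect(L))
    N=P[ok&(P[:,2]>66)&(P[:,2]<78)&(abs(P[:,0]-500)<30)&(abs(P[:,1]-230)<30)][:,:2].astype(np.float32);print(' neck',len(N),cv2.minEnclosingCircle(N))
    t=P[ok&(abs(P[:,2]-26)<3)&(abs(P[:,0]-453)<130)&(abs(P[:,1]+249)<120)][:,:2].astype(np.float32);print(' tray',cv2.minAreaRect(t))
s=plan([430,-300,302],0,0+1) if 0 else None
s=plan([560,-180,320],15.35+88,10,1); print(); plan([500.5,230,260],221.5,13,1,s)
E
```

```text
top 312 axis y@620 52.710175211991725 yaw 8.593115462026129 z 99.70614290020657
 col 387 ((746.8497314453125, 69.70912170410156), (49.84967041015625, 58.986610412597656), 8.245208740234375)
 pad 47 [[621.5, 42.7, 94.8], [625.7, 53.7, 107.7], [633.8, 66.5, 114.0]]
 lid 445 ((500.2230224609375, 230.11834716796875), (59.83790588378906, 82.36975860595703), 88.38581085205078)
 neck 108 ((500.68609619140625, 229.8922576904297), 14.820659637451172)
 tray ((452.9970703125, -249.0057373046875), (160.13978576660156, 189.98043823242188), 77.9551773071289)
side 301 axis y@620 54.454566712184494 yaw 7.711222380947333 z 100.06709184418608
 col 312 ((745.739013671875, 72.71903991699219), (50.236778259277344, 62.587982177734375), 7.493160724639893)
 pad 58 [[620.2, 45.2, 89.9], [622.7, 59.5, 104.6], [633.3, 68.5, 114.2]]
 lid 566 ((498.5101623535156, 232.34886169433594), (60.90287780761719, 85.61488342285156), 88.02483367919922)
 neck 143 ((499.4621276855469, 232.7964630126953), 16.460329055786133)
 tray ((452.2809753417969, -246.77267456054688), (164.79087829589844, 192.98789978027344), 78.04501342
[... 462 characters left out ...]
.0, 0.0, -8.8], [0.0, 0.0, -8.8], [-0.01, -0.08, -8.81]]

dist/row 32.2021395432404 turn/row 9.088164572742073
[[0.0317, 0.0028, 0.0046], [0.0309, 0.0078, 0.0046], [0.0293, 0.0126, 0.0046], [0.0269, 0.0171, 0.0047], [0.0239, 0.0211, 0.0046], [0.0203, 0.0246, 0.0046], [0.0161, 0.0275, 0.0046], [0.0115, 0.0297, 0.0046], [0.0068, 0.0312, 0.0046], [0.0017, 0.0318, 0.0047], [-0.0033, 0.0317, 0.0046], [-0.0083, 0.0307, 0.0046], [-0.0131, 0.0291, 0.0046]]
[[0.0, 0.0, -9.09], [0.0, 0.0, -9.09], [0.0, 0.0, -9.09], [0.0, 0.0, -9.09], [0.0, 0.0, -9.09], [0.0, 0.0, -9.09], [0.0, 0.0, -9.09], [0.0, 0.0, -9.09], [0.0, 0.0, -9.09], [0.0, 0.0, -9.09], [0.0, 0.0, -9.09], [0.0, 0.0, -9.09], [0.0, 0.0, -9.07]]
```

Emit:
step_arm(
  gripper=[1,1,1,1,1,1,1,1,1,1],
  translation=[
    [0.0492,-0.0303,-0.0018],
    [0.0533,-0.0224,-0.0017],
    [0.0561,-0.014,-0.0018],
    [0.0576,-0.0052,-0.0017],
    [0.0577,0.0036,-0.0018],
    [0.0564,0.0125,-0.0018],
    [0.0539,0.0209,-0.0017],
    [0.0501,0.0289,-0.0018],
    [0.045,0.0362,-0.0017],
    [0.039,0.0427,-0.0018],
  ],
  turn=[
    [0,0,-8.8],
    [0,0,-8.8],
    [0,0,-8.8],
    [0,0,-8.8],
    [0,0,-8.8],
    [0,0,-8.8],
    [0,0,-8.8],
    [0,0,-8.8],
    [0,0,-8.8],
    [0,0,-8.8],
  ],
)

```text
time_s: 1.35
tcp_pos: [561.0, -178.7, 320.1]
eef_rot: [[-0.236, 0.972, -0.0], [0.972, 0.236, -0.0], [0.0, -0.0, -1.0]]
ft_force: [-0.3, -0.6, 0.6]
width: 87.6
gripper_force: 0.0
```

```bash
python3 - <<'E'
from h import *
s=r.state();print(s['q'].round(1),s['tcp_pos'].round(1),s['eef_rot'].round(3).tolist())
plan([500,230.5,230],221.3,13,1)
E
```

```text
[-18.8  20.1  97.2  -0.   62.7 -32.5] [ 561.  -178.7  320.1] [[-0.236, 0.972, -0.0], [0.972, 0.236, -0.0], [0.0, -0.0, -1.0]]
dist/row 32.57293874703275 turn/row 9.05065755035007
[[0.0317, 0.0029, 0.0069], [0.0309, 0.0078, 0.007], [0.0292, 0.0125, 0.0069], [0.0269, 0.0171, 0.0069], [0.0239, 0.021, 0.007], [0.0203, 0.0245, 0.0069], [0.0161, 0.0274, 0.0069], [0.0117, 0.0296, 0.007], [0.0068, 0.0311, 0.0069], [0.0019, 0.0318, 0.0069], [-0.0031, 0.0317, 0.007], [-0.0081, 0.0307, 0.0069], [-0.0128, 0.0292, 0.0069]]
[[0.0, 0.0, -9.05], [0.0, 0.0, -9.05], [0.0, 0.0, -9.05], [0.0, 0.0, -9.05], [0.0, 0.0, -9.05], [0.0, 0.0, -9.05], [0.0, 0.0, -9.05], [0.0, 0.0, -9.05], [0.0, 0.0, -9.05], [0.0, 0.0, -9.05], [0.0, 0.0, -9.05], [0.0, 0.0, -9.05], [0.01, -0.02, -9.06]]
```

Emit:
step_arm(
  gripper=[1,1,1,1,1,1,1,1,1,1,1,1,1,1,1],
  translation=[
    [0.0317,0.0029,0.0069],
    [0.0309,0.0078,0.007],
    [0.0292,0.0125,0.0069],
    [0.0269,0.0171,0.0069],
    [0.0239,0.021,0.007],
    [0.0203,0.0245,0.0069],
    [0.0161,0.0274,0.0069],
    [0.0117,0.0296,0.007],
    [0.0068,0.0311,0.0069],
    [0.0019,0.0318,0.0069],
    [-0.0031,0.0317,0.007],
    [-0.0081,0.0307,0.0069],
    [-0.0128,0.0292,0.0069],
    [0,0,0],
    [0,0,0],
  ],
  turn=[
    [0,0,-9.05],
    [0,0,-9.05],
    [0,0,-9.05],
    [0,0,-9.05],
    [0,0,-9.05],
    [0,0,-9.05],
    [0,0,-9.05],
    [0,0,-9.05],
    [0,0,-9.05],
    [0,0,-9.05],
    [0,0,-9.05],
    [0,0,-9.05],
    [0,0,-9.05],
    [0,0,0],
    [0,0,0],
  ],
)

```text
time_s: 3.22
tcp_pos: [501.0, 228.7, 230.0]
eef_rot: [[-0.756, -0.655, -0.001], [-0.655, 0.756, -0.0], [0.001, -0.0, -1.0]]
ft_force: [0.1, 0.3, 0.6]
width: 87.6
gripper_force: 0.0
```

```bash
python3 - <<'E'
from h import *
s=r.state();print(s['q'].round(1),s['tcp_pos'].round(1),s['eef_rot'].round(3).tolist())
c=cap('wrist','w1');P=pts(c).reshape(-1,3);ok=c['range_z'].ravel()>0
L=P[ok&(abs(P[:,2]-40)<3)&(abs(P[:,0]-500)<60)&(abs(P[:,1]-230)<60)][:,:2].astype(np.float32);print(' lid',len(L),cv2.minAreaRect(L) if len(L) else 0)
N=P[ok&(P[:,2]>68)&(P[:,2]<78)&(abs(P[:,0]-500)<30)&(abs(P[:,1]-230)<30)];print(' neck',len(N),cv2.minEnclosingCircle(N[:,:2].astype(np.float32)) if len(N) else 0,np.median(N[:,2]))
E
```

```text
[  23.3   23.7  105.9   -0.    50.5 -107.6] [501.  228.7 230. ] [[-0.756, -0.655, -0.001], [-0.655, 0.756, -0.0], [0.001, -0.0, -1.0]]
 lid 4710 ((499.8728332519531, 230.6034393310547), (60.24972915649414, 83.99346923828125), 88.01202392578125)
 neck 1159 ((499.99188232421875, 230.39877319335938), 15.092483520507812) 75.02744074669702
```

View pics/w1.png

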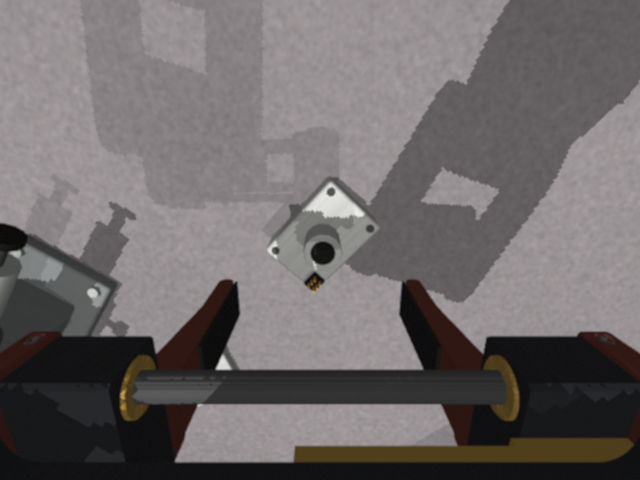

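The wrist view shows the housing centred between the fingers: neck at (322,252), header at (315,282), clear of the finger line. The position agrees with the top camera, so I descend and grip.

Emit:
step_arm(
  gripper=[1,1,1,1,1,1,1,1,1,0.6,0.45,0.3,0.2,0,0,0,0],
  translation=[
    [-0.0004,0.0019,0.015],
    [0,0,0.018],
    [0,0,0.018],
    [0,0,0.018],
    [0,0,0.018],
    [0,0,0.012],
    [0,0,0.008],
    [0,0,0],
    [0,0,0],
    [0,0,0],
    [0,0,0],
    [0,0,0],
    [0,0,0],
    [0,0,0],
    [0,0,0],
    [0,0,0],
    [0,0,0],
  ],
  turn=[
    [0,0,0],
    [0,0,0],
    [0,0,0],
    [0,0,0],
    [0,0,0],
    [0,0,0],
    [0,0,0],
    [0,0,0],
    [0,0,0],
    [0,0,0],
    [0,0,0],
    [0,0,0],
    [0,0,0],
    [0,0,0],
    [0,0,0],
    [0,0,0],
    [0,0,0],
  ],
  grip_force=55,
)

```text
time_s: 5.4
tcp_pos: [500.2, 230.9, 123.1]
eef_rot: [[-0.755, -0.656, -0.0], [-0.656, 0.755, 0.0], [0.0, 0.0, -1.0]]
ft_force: [-0.8, 1.0, -0.2]
width: 29.1
gripper_force: 55.0
```

Emit:
step_arm(
  gripper=[0,0,0,0,0,0,0,0,0],
  translation=[
    [0,0,-0.004],
    [0,0,-0.008],
    [0,0,-0.012],
    [0,0,-0.015],
    [0,0,-0.015],
    [0,0,-0.015],
    [0,0,-0.008],
    [0,0,-0.003],
    [0,0,0],
  ],
  turn=[
    [0,0,0],
    [0,0,0],
    [0,0,0],
    [0,0,0],
    [0,0,0],
    [0,0,0],
    [0,0,0],
    [0,0,0],
    [0,0,0],
  ],
)

```text
time_s: 6.52
tcp_pos: [500.1, 230.8, 203.1]
eef_rot: [[-0.755, -0.656, -0.0], [-0.656, 0.755, -0.0], [0.0, 0.0, -1.0]]
ft_force: [-0.2, 0.4, -3.2]
width: 29.4
gripper_force: 55.0
```

```bash
python3 - <<'E'
from h import *
s=r.state();print(s['tcp_pos'].round(1),s['ft_force'].round(2),s['width'],s['gripper_force'])
plan([551.7,44,203.1],231,10,1)
c=cap('side','s1');P=pts(c).reshape(-1,3);ok=c['range_z'].ravel()>0
L=P[ok&(abs(P[:,2]-120)<5)&(abs(P[:,0]-500)<60)&(abs(P[:,1]-230)<60)];print(len(L),cv2.minAreaRect(L[:,:2].astype(np.float32)))
cv2.imwrite('pics/s1c.png',cv2.resize(c['frame'][230:400,190:370],None,fx=3,fy=3))
E
```

```text
[500.1 230.8 203.1] [-0.22  0.44 -3.2 ] 29.382509543290684 54.999064207077026
dist/row 19.381556749179282 turn/row 1.000422574089498
[[0.0084, -0.0175, 0.0], [0.0086, -0.0173, 0.0], [0.009, -0.0172, 0.0], [0.0093, -0.017, 0.0], [0.0095, -0.0169, 0.0], [0.0099, -0.0167, 0.0], [0.0101, -0.0165, 0.0], [0.0105, -0.0163, 0.0], [0.0107, -0.0162, 0.0], [0.011, -0.0159, 0.0]]
[[0.0, 0.0, -1.0], [0.0, 0.0, -1.0], [0.0, 0.0, -1.0], [0.0, 0.0, -1.0], [0.0, 0.0, -1.0], [0.0, 0.0, -1.0], [0.0, 0.0, -1.0], [0.0, 0.0, -1.0], [0.0, 0.0, -1.0], [0.01, -0.01, -1.0]]
209 ((498.767333984375, 231.99095153808594), (61.87418746948242, 84.55652618408203), 87.8523178100586)
```

View pics/s1c.png

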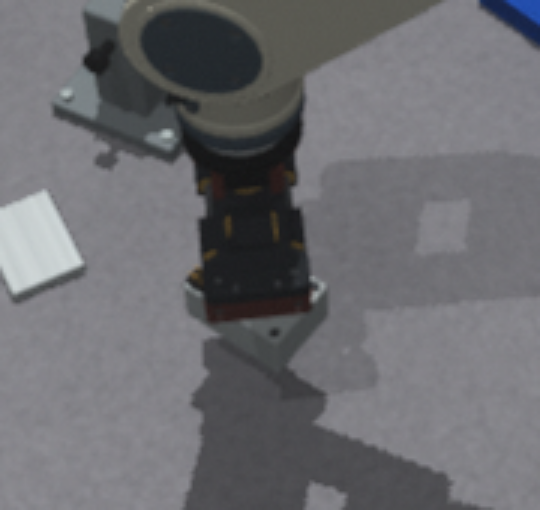

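The crop shows the housing hanging level in the fingers at about (265,315), and its yaw is unchanged at −2°. Next I move it to the stand-off pose.

Emit:
step_arm(
  gripper=[0,0,0,0,0,0,0,0,0,0,0,0],
  translation=[
    [0.0084,-0.0175,0.0],
    [0.0086,-0.0173,0.0],
    [0.009,-0.0172,0.0],
    [0.0093,-0.017,0.0],
    [0.0095,-0.0169,0.0],
    [0.0099,-0.0167,0.0],
    [0.0101,-0.0165,0.0],
    [0.0105,-0.0163,0.0],
    [0.0107,-0.0162,0.0],
    [0.011,-0.0159,0.0],
    [0,0,0],
    [0,0,0],
  ],
  turn=[
    [0,0,-1],
    [0,0,-1],
    [0,0,-1],
    [0,0,-1],
    [0,0,-1],
    [0,0,-1],
    [0,0,-1],
    [0,0,-1],
    [0,0,-1],
    [0,0,-1],
    [0,0,0],
    [0,0,0],
  ],
)

```text
time_s: 8.07
tcp_pos: [551.4, 44.3, 202.7]
eef_rot: [[-0.63, -0.777, -0.001], [-0.777, 0.63, 0.0], [0.001, 0.001, -1.0]]
ft_force: [-0.2, 1.1, -2.7]
width: 29.6
gripper_force: 55.0
```

```bash
python3 - <<'E'
from h import *
s=r.state();print(s['q'].round(1),s['tcp_pos'].round(1),s['ft_force'].round(2),s['width'])
e=np.array([.9903,.1392,0]);print('face dist along e from tcp',e@(np.array([621,53.7,0])-s['tcp_pos']*[1,1,0]), 'lat',np.cross(e,s['tcp_pos']*[1,1,0]-np.array([621,53.7,0]))[2])
print('e in tool',s['eef_rot'].T@e)
E
```

```text
[   3.4   26.2  106.4    0.    47.5 -137.6] [551.4  44.3 202.7] [-0.25  1.05 -2.65] 29.564021460743927
face dist along e from tcp 70.23887590706809 lat 0.3921028159941784
e in tool [-0.73182842 -0.68154009 -0.00100405]
```

Emit:
step_arm(
  gripper=[0,0,0,0,0,0,0,0,0,0],
  translation=[
    [-0.0029,-0.0027,0],
    [-0.0029,-0.0027,0],
    [-0.0029,-0.0027,0],
    [-0.0029,-0.0027,0],
    [-0.0029,-0.0027,0],
    [-0.0029,-0.0027,0],
    [-0.0015,-0.0014,0],
    [-0.0015,-0.0014,0],
    [-0.0015,-0.0014,0],
    [0,0,0],
  ],
  turn=[
    [0,0,0],
    [0,0,0],
    [0,0,0],
    [0,0,0],
    [0,0,0],
    [0,0,0],
    [0,0,0],
    [0,0,0],
    [0,0,0],
    [0,0,0],
  ],
)

```text
time_s: 9.32
tcp_pos: [580.8, 48.1, 203.0]
eef_rot: [[-0.629, -0.777, -0.002], [-0.777, 0.629, -0.0], [0.001, 0.001, -1.0]]
ft_force: [-3.2, -1.2, -1.2]
width: 29.3
gripper_force: 55.0
```

Emit:
step_arm(
  gripper=[0,0,0,0],
  translation=[
    [-0.0015,-0.0014,0],
    [-0.0015,-0.0014,0],
    [-0.0007,-0.0007,0],
    [0,0,0],
  ],
  turn=[
    [0,0,0],
    [0,0,0],
    [0,0,0],
    [0,0,0],
  ],
)

```text
time_s: 9.82
tcp_pos: [586.0, 48.9, 203.0]
eef_rot: [[-0.629, -0.777, -0.001], [-0.777, 0.629, -0.0], [0.001, 0.001, -1.0]]
ft_force: [-5.7, -0.5, -1.9]
width: 29.5
gripper_force: 55.0
```

Emit:
step_arm(
  gripper=[0,0,0,0,0],
  translation=[
    [-0.0005,-0.0005,0],
    [0,0,0],
    [0,0,0],
    [0,0,0],
    [0,0,0],
  ],
  turn=[
    [0,0,0],
    [0,0,0],
    [0,0,0],
    [0,0,0],
    [0,0,0],
  ],
)

```text
time_s: 10.45
tcp_pos: [586.6, 48.9, 202.9]
eef_rot: [[-0.629, -0.777, -0.001], [-0.777, 0.629, -0.0], [0.001, 0.001, -1.0]]
ft_force: [-4.6, -1.7, -2.1]
width: 29.2
gripper_force: 55.0
```

```bash
python3 - <<'E'
from h import *
s=r.state();print(s['q'].round(1),s['tcp_pos'].round(1),s['ft_force'].round(2))
c=cap('top','t2');a=c['frame'][150:270,200:330];cv2.imwrite('pics/t2c.png',cv2.resize(a,None,fx=4,fy=4,interpolation=cv2.INTER_CUBIC))
P=pts(c).reshape(-1,3);ok=c['range_z'].ravel()>0
for h,w in ((120,5),):
  L=P[ok&(abs(P[:,2]-h)<w)&(P[:,0]>500)&(P[:,0]<632)&(abs(P[:,1]-50)<60)];print(len(L),cv2.minAreaRect(L[:,:2].astype(np.float32)))
  A=np.c_[L[:,:2]-L[:,:2].mean(0),np.ones(len(L))];print('slope',np.linalg.lstsq(A,L[:,2],rcond=None)[0])
e=np.array([.9903,.1392,0])
print('e in tool',s['eef_rot'].T@e)
E
```

```text
[   3.6   28.7  101.8   -0.    49.6 -137.4] [586.6  48.9 202.9] [-4.6  -1.74 -2.09]
0 ((0.0, 0.0), (0.0, 0.0), 0.0)
slope [0. 0. 0.]
e in tool [-0.73147723 -0.68191614 -0.00147082]<stdin>:7: RuntimeWarning: Mean of empty slice.
  ret = um.true_divide(
```

View pics/t2c.png

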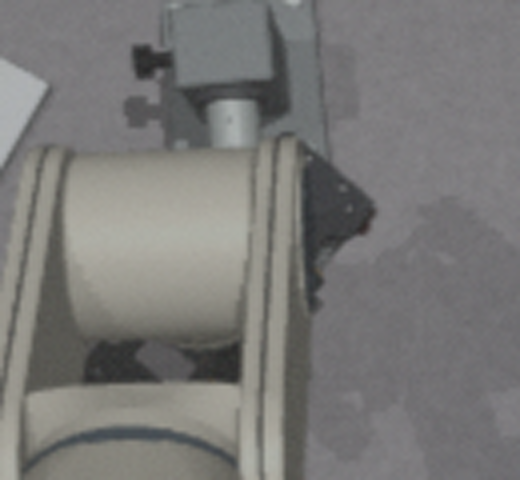

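The top view is blocked by the arm, which covers (30–300, 150–480), so I check the tilt and pose with the side camera.

```bash
cat >> h.py <<'E'
def chk(f,m=630):
    c=cap('side',f);P=pts(c);x,y,z=P[...,0],P[...,1],P[...,2]
    L=P[(c['range_z']>0)&(abs(z-100)<32)&(x>490)&(x<m)&(abs(y-50)<70)]
    T=L[abs(L[:,2]-120)<4];A=np.c_[T[:,:2]-T[:,:2].mean(0),np.ones(len(T))]
    print('lid',len(T),cv2.minAreaRect(T[:,:2].astype(np.float32)),'slope,z',np.linalg.lstsq(A,T[:,2],rcond=None)[0].round(3), 'zmin',np.percentile(L[:,2],1))
    v=cv2.resize(c['frame'][190:340,190:370],None,fx=3,fy=3,interpolation=cv2.INTER_CUBIC);cv2.imwrite(f'pics/{f}c.png',v)
    f=np.mean([r.state()['ft_force'] for _ in range(5)],axis=0);print('F',f.round(2))
E
python3 -c "
from h import *
chk('s2')"
```

```text
lid 374 ((584.9727172851562, 53.62438201904297), (85.4793701171875, 56.65434265136719), 8.903233528137207) slope,z [-2.00000e-03  5.00000e-03  1.19818e+02] zmin 83.247479673773
F [-6.12 -0.77 -2.07]
```

View pics/s2c.png

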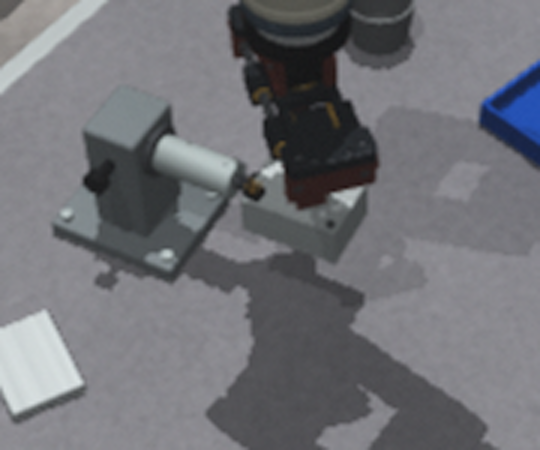

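Emit:
step_arm(
  gripper=[0,0,0,0,0,0,0,0,0,0,0,0,0,0,0,0],
  translation=[
    [0.0033,0.0031,0],
    [0.0066,0.0061,0],
    [0.0066,0.0061,0],
    [0.0066,0.0061,0],
    [0.0033,0.0031,0],
    [0,0,0],
    [0,0,0],
    [0,0,0],
    [0,0,0],
    [0,0,0],
    [0,0,0],
    [0,0,0],
    [0,0,0],
    [0,0,0],
    [0,0,0],
    [0,0,0],
  ],
  turn=[
    [0,0,0],
    [0,0,0],
    [0,0,0],
    [0,0,0],
    [0,0,0],
    [0,0,5],
    [0,0,10],
    [0,0,10],
    [0,0,10],
    [0,0,10],
    [0,0,10],
    [0,0,10],
    [0,0,10],
    [0,0,10],
    [0,0,5],
    [0,0,0],
  ],
)

```text
time_s: 12.55
tcp_pos: [551.6, 43.9, 203.3]
eef_rot: [[-0.778, 0.629, 0.001], [0.629, 0.778, 0.0], [-0.0, 0.0, -1.0]]
ft_force: [0.4, 0.7, -3.2]
width: 29.4
gripper_force: 55.0
```

```bash
cat >> h.py <<'E'
def rel(d):
    s=r.state();e=np.array([.9903,.1392,0]);n=np.array([-.1392,.9903,0])
    v=(s['tcp_pos']-np.array([621,53.7,202.9]));print(s['q'].round(1),s['tcp_pos'].round(1),'along',(e@v).round(1),'lat',(n@v).round(1),'yaw',np.degrees(np.arctan2(s['eef_rot'][1,0],s['eef_rot'][0,0])).round(2),'F',s['ft_force'].round(1))
    print('e tool',(s['eef_rot'].T@e).round(3),'n tool',(s['eef_rot'].T@n).round(3),'to go',(s['eef_rot'].T@(e*(d-e@v)-n*(n@v)-[0,0,v[2]])/1).round(1))
E
python3 -c "
from h import *
rel(-34.7)
rel(-22.7)"
```

```text
[  3.3  26.2 106.4   0.   47.4 -47.7] [551.6  43.9 203.3] along -70.1 lat -0.1 yaw 141.04 F [ 0.4  0.7 -3.2]
e tool [-0.683  0.731  0.001] n tool [ 0.731  0.683 -0.   ] to go [-24.1  25.9   0.4]
[  3.3  26.2 106.4   0.   47.4 -47.7] [551.6  43.9 203.3] along -70.1 lat -0.1 yaw 141.04 F [ 0.4  0.7 -3.2]
e tool [-0.683  0.731  0.001] n tool [ 0.731  0.683 -0.   ] to go [-32.3  34.7   0.4]
```

Emit:
step_arm(
  gripper=[0,0,0,0,0,0,0,0,0,0,0,0,0,0,0],
  translation=[
    [-0.0031,0.0033,0],
    [-0.0031,0.0033,0],
    [-0.0031,0.0033,0],
    [-0.0031,0.0033,0],
    [-0.0031,0.0033,0],
    [-0.0031,0.0033,0],
    [-0.0031,0.0033,0],
    [-0.0031,0.0033,0],
    [-0.0014,0.0015,0],
    [-0.0014,0.0015,0],
    [-0.0014,0.0015,0],
    [-0.0014,0.0015,0],
    [-0.0014,0.0015,0],
    [0,0,0],
    [0,0,0],
  ],
  turn=[
    [0,0,0],
    [0,0,0],
    [0,0,0],
    [0,0,0],
    [0,0,0],
    [0,0,0],
    [0,0,0],
    [0,0,0],
    [0,0,0],
    [0,0,0],
    [0,0,0],
    [0,0,0],
    [0,0,0],
    [0,0,0],
    [0,0,0],
  ],
)

```text
time_s: 14.42
tcp_pos: [597.1, 50.1, 203.0]
eef_rot: [[-0.777, 0.629, -0.001], [0.629, 0.777, -0.0], [0.001, -0.001, -1.0]]
ft_force: [-4.3, -1.8, -1.5]
width: 29.2
gripper_force: 55.0
```

```bash
python3 -c "
from h import *
rel(-22.7);chk('s3')"
```

```text
[  3.7  29.4 100.4  -0.   50.2 -47.3] [597.1  50.1 203. ] along -24.2 lat -0.2 yaw 140.99 F [-4.3 -1.8 -1.5]
e tool [-0.682  0.731 -0.001] n tool [0.731 0.682 0.   ] to go [-0.8  1.2  0.1]
lid 391 ((596.161376953125, 51.38385009765625), (60.98549270629883, 86.28682708740234), 7.643882751464844) slope,z [ 5.00000e-03 -4.00000e-03  1.20117e+02] zmin 82.97709980588442
F [-4.83 -0.78 -2.69]
```

Level, and yaw is 7.6°. I push another 1.5 mm for about 6 N and hold.

Emit:
step_arm(
  gripper=[0,0,0,0,0,0],
  translation=[
    [-0.001,0.0011,0],
    [0,0,0],
    [0,0,0],
    [0,0,0],
    [0,0,0],
    [0,0,0],
  ],
  turn=[
    [0,0,0],
    [0,0,0],
    [0,0,0],
    [0,0,0],
    [0,0,0],
    [0,0,0],
  ],
)

```text
time_s: 15.22
tcp_pos: [598.5, 50.3, 203.0]
eef_rot: [[-0.777, 0.629, -0.001], [0.629, 0.777, -0.0], [0.001, -0.001, -1.0]]
ft_force: [-6.1, -1.4, -1.6]
width: 29.0
gripper_force: 55.0
```

```bash
python3 -c "
from h import *
rel(-70);chk('s4')"
```

```text
[  3.7  29.5 100.2  -0.   50.3 -47.3] [598.5  50.3 203. ] along -22.7 lat -0.2 yaw 140.99 F [-6.1 -1.4 -1.6]
e tool [-0.682  0.731 -0.001] n tool [ 0.731  0.682 -0.   ] to go [ 32.4 -34.4   0.1]
lid 376 ((597.0896606445312, 51.30018997192383), (60.957550048828125, 86.38343048095703), 8.275350570678711) slope,z [9.00000e-03 1.00000e-03 1.20144e+02] zmin 82.74139050683272
F [-5.18 -1.27 -1.81]
```

Emit:
step_arm(
  gripper=[0,0,0,0,0,0,0,0,0,0,0,0,0,0,0,0,0],
  translation=[
    [0.0018,-0.0018,0],
    [0.0072,-0.0077,0],
    [0.0072,-0.0077,0],
    [0.0072,-0.0077,0],
    [0.0072,-0.0077,0],
    [0.0018,-0.0018,0],
    [0,0,0],
    [0,0,0],
    [0,0,0],
    [0,0,0],
    [0,0,0],
    [0,0,0],
    [0,0,0],
    [0,0,0],
    [0,0,0],
    [0,0,0],
    [0,0,0],
  ],
  turn=[
    [0,0,0],
    [0,0,0],
    [0,0,0],
    [0,0,0],
    [0,0,0],
    [0,0,0],
    [0,0,5],
    [0,0,10],
    [0,0,10],
    [0,0,10],
    [0,0,10],
    [0,0,10],
    [0,0,10],
    [0,0,10],
    [0,0,10],
    [0,0,5],
    [0,0,0],
  ],
)

```text
time_s: 17.4
tcp_pos: [552.4, 44.1, 203.3]
eef_rot: [[0.629, 0.778, 0.001], [0.778, -0.629, 0.0], [0.0, 0.0, -1.0]]
ft_force: [-0.1, -0.3, -3.2]
width: 29.3
gripper_force: 55.0
```

```bash
python3 -c "
from h import *
rel(-34.7)"
```

```text
[  3.3  26.2 106.3   0.   47.5  42.3] [552.4  44.1 203.3] along -69.3 lat 0.1 yaw 51.04 F [-0.1 -0.3 -3.2]
e tool [0.731 0.683 0.001] n tool [ 0.683 -0.731 -0.   ] to go [25.2 23.6  0.4]
```

Emit:
step_arm(
  gripper=[0,0,0,0,0,0,0,0,0,0,0,0,0,0,0,0,0,0],
  translation=[
    [0.0029,0.0027,0],
    [0.0029,0.0027,0],
    [0.0029,0.0027,0],
    [0.0029,0.0027,0],
    [0.0029,0.0027,0],
    [0.0029,0.0027,0],
    [0.0015,0.0014,0],
    [0.0015,0.0014,0],
    [0.0015,0.0014,0],
    [0.0015,0.0014,0],
    [0.0015,0.0014,0],
    [0.0008,0.0007,0],
    [0,0,0],
    [0,0,0],
    [0,0,0],
    [0,0,0],
    [0,0,0],
    [0,0,0],
  ],
  turn=[
    [0,0,0],
    [0,0,0],
    [0,0,0],
    [0,0,0],
    [0,0,0],
    [0,0,0],
    [0,0,0],
    [0,0,0],
    [0,0,0],
    [0,0,0],
    [0,0,0],
    [0,0,0],
    [0,0,0],
    [0,0,0],
    [0,0,0],
    [0,0,0],
    [0,0,0],
    [0,0,0],
  ],
)

```text
time_s: 19.65
tcp_pos: [586.4, 48.9, 202.9]
eef_rot: [[0.629, 0.777, -0.001], [0.777, -0.629, -0.0], [-0.001, -0.001, -1.0]]
ft_force: [-5.3, -1.6, -1.5]
width: 29.4
gripper_force: 55.0
```

```bash
python3 -c "
from h import *
rel(-70);chk('s5')"
```

```text
[  3.6  28.7 101.8  -0.   49.6  42.6] [586.4  48.9 202.9] along -34.9 lat 0.1 yaw 50.99 F [-5.3 -1.6 -1.5]
e tool [ 0.732  0.682 -0.001] n tool [ 0.682 -0.732  0.   ] to go [-25.8 -23.9   0.1]
lid 375 ((584.1514892578125, 54.38495635986328), (84.56553649902344, 55.606788635253906), 8.063177108764648) slope,z [ 2.00000e-03 -6.00000e-03  1.20191e+02] zmin 82.78739174459714
F [-5.29 -0.91 -2.02]
```

Emit:
step_arm(
  gripper=[0,0,0,0,0,0,0,0,0,0,0,0,0,0,0,0],
  translation=[
    [-0.0032,-0.003,0],
    [-0.0065,-0.006,0],
    [-0.0065,-0.006,0],
    [-0.0065,-0.006,0],
    [-0.0032,-0.003,0],
    [0,0,0],
    [0,0,0],
    [0,0,0],
    [0,0,0],
    [0,0,0],
    [0,0,0],
    [0,0,0],
    [0,0,0],
    [0,0,0],
    [0,0,0],
    [0,0,0],
  ],
  turn=[
    [0,0,0],
    [0,0,0],
    [0,0,0],
    [0,0,0],
    [0,0,0],
    [0,0,5],
    [0,0,10],
    [0,0,10],
    [0,0,10],
    [0,0,10],
    [0,0,10],
    [0,0,10],
    [0,0,10],
    [0,0,10],
    [0,0,5],
    [0,0,0],
  ],
)

```text
time_s: 21.7
tcp_pos: [552.1, 44.0, 203.3]
eef_rot: [[0.778, -0.629, 0.001], [-0.629, -0.778, 0.0], [0.0, -0.0, -1.0]]
ft_force: [0.7, -0.6, -3.0]
width: 29.3
gripper_force: 55.0
```

```bash
python3 -c "
from h import *
rel(-22.7)"
```

```text
[  3.3  26.2 106.3   0.   47.5 132.3] [552.1  44.  203.3] along -69.6 lat -0.0 yaw -38.96 F [ 0.7 -0.6 -3. ]
e tool [ 0.683 -0.731  0.001] n tool [-0.731 -0.683 -0.   ] to go [ 32.  -34.3   0.4]
```

Emit:
step_arm(
  gripper=[0,0,0,0,0,0,0,0,0,0,0,0,0,0,0,0,0,0,0,0],
  translation=[
    [0.0031,-0.0033,0],
    [0.0031,-0.0033,0],
    [0.0031,-0.0033,0],
    [0.0031,-0.0033,0],
    [0.0031,-0.0033,0],
    [0.0031,-0.0033,0],
    [0.0031,-0.0033,0],
    [0.0031,-0.0033,0],
    [0.0014,-0.0015,0],
    [0.0014,-0.0015,0],
    [0.0014,-0.0015,0],
    [0.0014,-0.0015,0],
    [0.0014,-0.0015,0],
    [0.0007,-0.0008,0],
    [0,0,0],
    [0,0,0],
    [0,0,0],
    [0,0,0],
    [0,0,0],
    [0,0,0],
  ],
  turn=[
    [0,0,0],
    [0,0,0],
    [0,0,0],
    [0,0,0],
    [0,0,0],
    [0,0,0],
    [0,0,0],
    [0,0,0],
    [0,0,0],
    [0,0,0],
    [0,0,0],
    [0,0,0],
    [0,0,0],
    [0,0,0],
    [0,0,0],
    [0,0,0],
    [0,0,0],
    [0,0,0],
    [0,0,0],
    [0,0,0],
  ],
)

```text
time_s: 24.2
tcp_pos: [598.5, 50.4, 203.0]
eef_rot: [[0.777, -0.629, -0.001], [-0.629, -0.777, -0.0], [-0.001, 0.001, -1.0]]
ft_force: [-5.6, -1.4, -0.9]
width: 29.3
gripper_force: 55.0
```

```bash
python3 -c "
from h import *
rel(-70);chk('s6')"
```

```text
[  3.7  29.5 100.2  -0.   50.3 132.7] [598.5  50.4 203. ] along -22.7 lat -0.2 yaw -39.01 F [-5.6 -1.4 -0.9]
e tool [ 0.682 -0.731 -0.001] n tool [-0.731 -0.682 -0.   ] to go [-32.4  34.5   0.1]
lid 362 ((597.9676513671875, 51.79241943359375), (63.8301887512207, 86.11563110351562), 8.84699821472168) slope,z [-2.20000e-02  6.00000e-03  1.20094e+02] zmin 82.70978095139984
F [-4.67 -1.15 -2.46]
```

Emit:
step_arm(
  gripper=[0,0,0,0,0,0,0],
  translation=[
    [-0.0018,0.0018,0],
    [-0.0072,0.0077,0],
    [-0.0072,0.0077,0],
    [-0.0072,0.0077,0],
    [-0.0072,0.0077,0],
    [-0.0018,0.0018,0],
    [0,0,0],
  ],
  turn=[
    [0,0,0],
    [0,0,0],
    [0,0,0],
    [0,0,0],
    [0,0,0],
    [0,0,0],
    [0,0,0],
  ],
)

```text
time_s: 25.12
tcp_pos: [552.4, 44.2, 203.4]
eef_rot: [[0.777, -0.629, 0.001], [-0.629, -0.777, 0.0], [0.0, -0.0, -1.0]]
ft_force: [1.4, -0.5, -3.4]
width: 29.5
gripper_force: 55.0
```

```bash
python3 -c "
from h import *
rel(-70);plan([452.8,-248.5,203],-59,16,-1)"
```

```text
[  3.3  26.2 106.3   0.   47.5 132.3] [552.4  44.2 203.4] along -69.3 lat 0.1 yaw -39.01 F [ 1.4 -0.5 -3.4]
e tool [ 0.682 -0.731  0.001] n tool [-0.731 -0.682 -0.   ] to go [-0.4  0.6  0.5]
dist/row 19.321869105751723 turn/row -1.249471539923554
[[0.0067, 0.0181, 0.0], [0.0071, 0.018, 0.0], [0.0074, 0.0178, 0.0001], [0.0079, 0.0177, 0.0], [0.0082, 0.0175, 0.0], [0.0086, 0.0173, 0.0], [0.009, 0.0171, 0.0], [0.0094, 0.0169, 0.0], [0.0097, 0.0167, 0.0001], [0.0101, 0.0164, 0.0], [0.0104, 0.0163, 0.0], [0.0108, 0.016, 0.0], [0.0112, 0.0158, 0.0], [0.0114, 0.0155, 0.0], [0.0119, 0.0153, 0.0001], [0.0121, 0.0151, 0.0]]
[[0.0, 0.0, 1.25], [0.0, 0.0, 1.25], [0.0, 0.0, 1.25], [0.0, 0.0, 1.25], [0.0, 0.0, 1.25], [0.0, 0.0, 1.25], [0.0, 0.0, 1.25], [0.0, 0.0, 1.25], [0.0, 0.0, 1.25], [0.0, 0.0, 1.25], [0.0, 0.0, 1.25], [0.0, 0.0, 1.25], [0.0, 0.0, 1.25], [0.0, 0.0, 1.25], [0.0, 0.0, 1.25], [-0.03, -0.01, 1.24]]
```

Emit:
step_arm(
  gripper=[0,0,0,0,0,0,0,0,0,0,0,0,0,0,0,0,0,0],
  translation=[
    [0.0067,0.0181,0.0],
    [0.0071,0.018,0.0],
    [0.0074,0.0178,0],
    [0.0079,0.0177,0.0],
    [0.0082,0.0175,0.0],
    [0.0086,0.0173,0.0],
    [0.009,0.0171,0.0],
    [0.0094,0.0169,0.0],
    [0.0097,0.0167,0],
    [0.0101,0.0164,0.0],
    [0.0104,0.0163,0.0],
    [0.0108,0.016,0.0],
    [0.0112,0.0158,0.0],
    [0.0114,0.0155,0.0],
    [0.0119,0.0153,0],
    [0.0121,0.0151,0.0],
    [0,0,0],
    [0,0,0],
  ],
  turn=[
    [0,0,1.25],
    [0,0,1.25],
    [0,0,1.25],
    [0,0,1.25],
    [0,0,1.25],
    [0,0,1.25],
    [0,0,1.25],
    [0,0,1.25],
    [0,0,1.25],
    [0,0,1.25],
    [0,0,1.25],
    [0,0,1.25],
    [0,0,1.25],
    [0,0,1.25],
    [0,0,1.25],
    [0,0,1.25],
    [0,0,0],
    [0,0,0],
  ],
)

```text
time_s: 27.38
tcp_pos: [452.5, -248.5, 203.1]
eef_rot: [[0.515, -0.857, -0.0], [-0.857, -0.515, 0.0], [-0.0, -0.0, -1.0]]
ft_force: [-0.2, -0.2, -3.2]
width: 29.2
gripper_force: 55.0
```

Emit:
step_arm(
  gripper=[0,0,0,0,0,0,0,0,0,0],
  translation=[
    [0,0,0.006],
    [0,0,0.012],
    [0,0,0.014],
    [0,0,0.014],
    [0,0,0.012],
    [0,0,0.008],
    [0,0,0.004],
    [0,0,0.002],
    [0,0,0],
    [0,0,0],
  ],
  turn=[
    [0,0,0],
    [0,0,0],
    [0,0,0],
    [0,0,0],
    [0,0,0],
    [0,0,0],
    [0,0,0],
    [0,0,0],
    [0,0,0],
    [0,0,0],
  ],
)

```text
time_s: 28.62
tcp_pos: [452.8, -248.6, 131.5]
eef_rot: [[0.515, -0.857, 0.001], [-0.857, -0.515, -0.0], [0.001, -0.0, -1.0]]
ft_force: [-0.1, -0.8, -3.7]
width: 29.1
gripper_force: 55.0
```

Emit:
step_arm(
  gripper=[0,0,0,0,0,0,0],
  translation=[
    [0,0,0.001],
    [0,0,0.001],
    [0,0,0.0005],
    [0,0,0.0005],
    [0,0,0.0005],
    [0,0,0],
    [0,0,0],
  ],
  turn=[
    [0,0,0],
    [0,0,0],
    [0,0,0],
    [0,0,0],
    [0,0,0],
    [0,0,0],
    [0,0,0],
  ],
)

```text
time_s: 29.5
tcp_pos: [452.6, -248.5, 128.2]
eef_rot: [[0.515, -0.857, 0.0], [-0.857, -0.515, -0.0], [0.0, -0.0, -1.0]]
ft_force: [-1.7, 1.2, 5.7]
width: 28.9
gripper_force: 55.0
```

Touching the floor, so I let go and rise.

Emit:
step_arm(
  gripper=[0.4,0.5,0.6,0.8,1,1,1,1,1,1,1,1,1,1,1,1],
  translation=[
    [0,0,0],
    [0,0,0],
    [0,0,0],
    [0,0,0],
    [0,0,0],
    [0,0,0],
    [0,0,-0.005],
    [0,0,-0.01],
    [0,0,-0.02],
    [0,0,-0.03],
    [0,0,-0.03],
    [0,0,-0.03],
    [0,0,-0.03],
    [0,0,-0.02],
    [0,0,0],
    [0,0,0],
  ],
  turn=[
    [0,0,0],
    [0,0,0],
    [0,0,0],
    [0,0,0],
    [0,0,0],
    [0,0,0],
    [0,0,0],
    [0,0,0],
    [0,0,0],
    [0,0,0],
    [0,0,0],
    [0,0,0],
    [0,0,0],
    [0,0,0],
    [0,0,0],
    [0,0,0],
  ],
)

```text
time_s: 31.5
tcp_pos: [452.2, -248.3, 302.3]
eef_rot: [[0.515, -0.857, -0.001], [-0.857, -0.515, 0.0], [-0.001, 0.0, -1.0]]
ft_force: [0.8, 0.4, -0.2]
width: 87.7
gripper_force: 0.0
```

```bash
python3 - <<'E'
from h import *
s=r.state();print(s['tcp_pos'],s['ft_force'],s['width'])
c=cap('wrist','w9');P=pts(c).reshape(-1,3);ok=c['range_z'].ravel()>0
L=P[ok&(abs(P[:,2]-45)<4)&(abs(P[:,0]-453)<60)&(abs(P[:,1]+248)<60)]
A=np.c_[L[:,:2]-L[:,:2].mean(0),np.ones(len(L))]
print(len(L),cv2.minAreaRect(L[:,:2].astype(np.float32)),np.linalg.lstsq(A,L[:,2],rcond=None)[0])
E
```

```text
[ 452.23630597 -248.28741649  302.26955824] [ 0.83548662  0.35758199 -0.18179562] 87.7472010993488
3321 ((452.657470703125, -249.43955993652344), (84.1827621459961, 59.44486999511719), 77.7945785522461) [-2.86415407e-03  4.91490603e-04  4.57458016e+01]
```

View pics/w9.png

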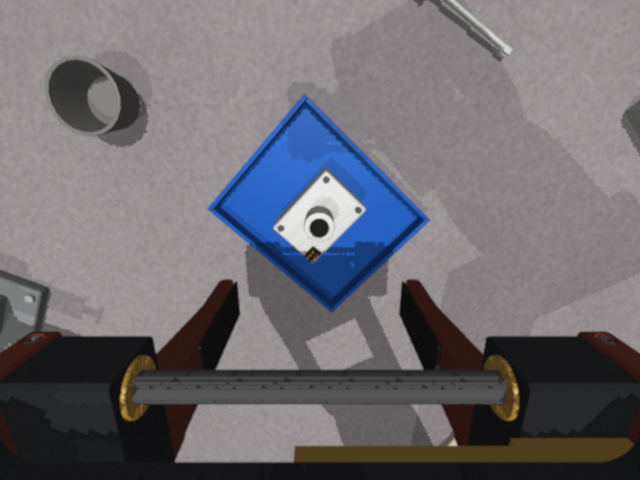

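The housing sits flat in the middle of the tray, at (320,218), with the cup and driver undisturbed.

```bash
python3 -c "
from h import *
print(r.close_job())"
```

```text
the job is handed in; nothing more can be done
None
```

I pressed all four sides in order at about 5–6 N and set the housing flat in the middle of the tray. The gripper is clear of it, and I handed the job in at about 32 s; no verdict came back.

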